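# Push the lid shuttle round its L-shaped slot

## Task

With the fingertips, push the blue lid shuttle along the L-shaped slot of its white plate: away from the robot to the corner, then to the left to the end of the slot beside the green mark, fully home against the stop, with its gold lid still lying in it, and let go. Only push the shuttle itself: nothing is gripped, lifted or tipped, and the lid in the shuttle is not touched. Leave the spare lid on the plate and the other things on the table where they are.

Things in the scene. Friction and masses are not known exactly. Their poses are not given: they have to be found in the camera images.
- slot_plate: white plate 240 x 240 x 20 mm, aluminium edge, fixed on the table; origin: centre of its underside, +x roughly away from the robot, +y roughly left (yaw within 0.5 rad). L-shaped slot in its top (z = 20 mm), 19 mm wide, 16 deep: first leg along +x at y = -50 mm from x = -60 mm to the corner, second along +y at x = 48.5 mm from the corner to y = 58 mm. Green strip on top at y = 104 mm beyond the end.
- shuttle: blue round shuttle, 90 mm diameter, 30 mm high, about 0.4 kg, slides on the plate's top with a few newtons; origin: centre of its underside. A 16 mm pin, 13 mm long, under its centre rides in the slot. Starts in the first leg, 70 to 100 mm before the corner; stopped by the slot at plate x = 50 mm (corner) and y = 50 mm (end). Nest in its top 74 mm wide, 10 mm deep. Free to turn about its pin.
- slot_corner (a point): middle of the slot at the corner of the L, at the height of the plate's top; the shuttle's origin comes within about 2 mm of it in the corner
- slot_end (a point): where the shuttle's origin is when the pin stands against the end of the slot's second leg (about 2 mm either way across the slot), at the height of the plate's top
- shuttle_lid: gold jar lid, 70 mm diameter, 15 mm high, loose in the shuttle's nest, standing 5 mm above its rim; origin at the centre of its underside
- spare_lid: gold jar lid, 70 mm diameter, 15 mm high, lying hollow side up on the plate, inside the angle of the L, clear of the shuttle's way (a bystander); origin at the centre of its underside
- jam_jar: full jam jar with a gold lid, 70 mm diameter, 114 mm high, on the table left of the plate (a bystander); origin at the centre of its underside
- tape_roll: roll of packing tape, 106 mm diameter, 48 mm high, on the brown card far left (a bystander); origin at the centre of its underside
- clip_box: small blue box with a clear lid, 106 x 138 x 44 mm, far left on the table (a bystander); origin at the centre of its underside
- refractometer: black hand refractometer, 157 mm long, 35 mm thick, lying on the brown card left of the plate (a bystander); origin at the centre of its underside
There are look-alikes about, which are no part of the job. Leave any pink look-alike of the shuttle_lid alone. Of the things like the shuttle, leave any that is pink; of the rest the smaller one is meant.

How it is judged:
On the way:
1. the shuttle reaches the corner of the slot (horizontal distance between shuttle and slot_corner below 0.012 m), for 0.04 s.
At the end, for the whole second after the job is handed in: the shuttle stands flat and at rest on the plate with its pin at the end of the slot's second leg (origin within 6 mm of the end point, less than 5 mm short of the stop), the lid lies flat in its nest (within 6 mm of its centre), and no bystander has moved by more than 15 mm (horizontal distance between shuttle and slot_end below 0.006 m and y of shuttle in the frame of slot_plate above 0.045 m and z of shuttle in the frame of slot_plate between 0.017 and 0.023 m and angle between shuttle's own z axis and vertical below 0.05 rad and linear speed of shuttle below 0.01 m/s and horizontal distance between shuttle_lid and shuttle below 0.006 m and z of shuttle_lid in the frame of shuttle between 0.017 and 0.023 m and distance of each of spare_lid, jam_jar, tape_roll, clip_box, refractometer from where it was at the start of the episode below 0.015 m); the robot touches nothing.
It fails at once if the shuttle is lifted off the plate by more than 6 mm (z of shuttle in the frame of slot_plate above 0.026 m).
It fails at once if the shuttle is tipped by more than 0.15 rad (angle between shuttle's own z axis and vertical above 0.15 rad).
It fails at once if the lid in the shuttle is touched by the robot (contact force between any of the fingers, the arm and shuttle_lid above 0.5 N).
It fails at once if the lid leaves the shuttle's nest (z of shuttle_lid in the frame of shuttle above 0.028 m).
It fails at once if a bystander (spare lid, jam jar, tape roll, clip box, refractometer) is moved by more than 15 mm (distance of any of spare_lid, jam_jar, tape_roll, clip_box, refractometer from where it was at the start of the episode above 0.015 m).
It also fails if it takes over 51 s, if anything falls off the work surface, if the arm or the gripper's body presses on something with over 40 N, if the wrist force passes 120 N, or if a joint passes its speed limit or range.

## Robot

A 7-joint arm with a two-finger parallel gripper is mounted at the origin on a cart in front of the work surface, level with it; the furniture and walls round the work are solid. World frame = base frame: x ahead of the robot, y to its left, z up, the work surface at z = 0. Lengths are in m, angles in rad, forces in N, time in s.
With the tool pointing down it reaches from about 0.425 to 0.825 m from the base axis. Payload 3.6 kg.
Tool frame: the origin (TCP) lies on the centre line of the jaws, within the pads' length; the fingertips stand 17 mm ahead of it and the grasp point (between the pads) lies 2 mm behind it; z points along the fingers, y is the direction in which the jaws open and shut (so a half turn about z gives the same grasp; the last joint's range is limited). The gripper opens to 85 mm and grips with 20 to 120 N. Pads are 22 mm wide; open, the fingers measure 114 mm over their backs; the gripper's body (76 mm by 85 mm) begins 54 mm behind the grasp point. The pads swing forward as they close: fully open they stand 13 mm farther back than shut.
Start: joints at [1.246, 0.615, -0.013, 1.423, 0.008, 1.103, -0.04], TCP at [0.191, -0.621, 0.211] pointing down, gripper open.
Joint ranges: [-3.12, 3.12], [-0.3, 2.06], [-1.34, 1.32], [0.26, 2.42], [-1.36, 4.5], [0.01, 1.98], [-2.84, 2.84]. Speed limits (rad/s): [2.79, 2.79, 3.14, 3.14, 3.14, 3.14, 3.14].

## Interface

Orientations are given as a rotation vector (axis times angle).
In Python, from bench import telemetry, vision, robot gives the robot as it stands. The module is installed in compiled form; this text tells all that it offers.
- The arm moves only by the shell command python3 -m crank 'ROWS' [FORCE]. ROWS is JSON, a list of rows, each a list of 3 entries, a list of its own where there are three numbers: the shift along the tool's x, y, z in m, then the turn, a rotation vector about the tool's x, y, z in rad, then the opening, from -1 (shut) to 1 (fully open). A call has 1 to 20 rows; each row shifts and turns the commanded pose from where the row before left it, along the tool's axes as they then stand; what a row does not reach is not made up. A row lasts 1/8 s, in which the tool goes at most 62.5 mm and 10.7 degrees, less where a joint would pass 70% of its speed; a pose out of reach is approached as far as the arm can. A call with a gripper value outside its range is refused whole. The fingers move at their own pace and stop on an object; FORCE is the grip in N (left out, the last holds). Time passes only in rows, so rows that do not move let the fingers close. It gives the time, the measured TCP pose, the force and the opening at its end, in the units of the state.
- telemetry.get_state(): the state, without advancing time (a new reading comes with each control period).
- vision.snapshot(name): name is "scene" or "top" or "wrist"; returns a dict with "color" (420x560x3 uint8, red, green, blue), "z_map" (420x560 float32, m along the optical axis (not along the pixel's ray), 0 where there is no reading), "fx", "fy", "cx", "cy" (pixels), "pose" (4x4, takes a point from camera to world coordinates). Camera axes: x right, y down, z forward; pixel columns grow to the right and rows downward; lengths in m; the calibration is good to about 2 mm. A picture is of the moment at which its call begins.
- robot.hand_in(): hands the job in, once; it reports no verdict.
The state is a dict: "time": time; "qpos": joint angles; "dq": joint speeds; "effort": joint torques, N m; "eef_pos": TCP position; "ee_rot": TCP orientation; "force": force on the tool from outside, world axes, zero at the start; "ft_torque": the same for the moment, N m; "opening": finger opening in m.
Only numpy, scipy, OpenCV 4.12 (cv2) and the standard library are available. Lean on these libraries where they do the work, as an engineer would, in place of code of your own. Each camera call takes 0.05 s, during which the arm holds its last target. There are 200 camera calls.

## Working session

There is one attempt and no reset: what is moved stays moved. The work goes in short steps, Python scripts to look and compute and a shell command to move; the robot and the scene stay as the last step left them, time stands still between calls to the robot, and variables do not carry over. Pictures are saved under pics/ and viewed, about 8 in all and at most 12, crops included, and the job is handed in when it is done.

```bash
mkdir -p pics; cat > h.py <<'E'
import numpy as np, cv2
from bench import telemetry, vision, robot
def snap(cam,name):
    s=vision.snapshot(cam); np.savez('pics/'+name+'.npz',**s)
    cv2.imwrite('pics/'+name+'.png',s['color'][:,:,::-1]); return s
def pt(s,u,v,z=None):
    r=np.array([(u-s['cx'])/s['fx'],(v-s['cy'])/s['fy'],1.]); P=s['pose']
    if z is None: d=s['z_map'][int(round(v)),int(round(u))]
    else: d=(z-P[2,3])/(P[:3,:3]@r)[2]
    return P[:3,:3]@(r*d)+P[:3,3]
E
python3 - <<'E'
from h import *
print(telemetry.get_state())
snap('top','top0');snap('scene','scene0')
E
```

```text
{'time': 0.0, 'qpos': array([ 1.24653222,  0.61587827, -0.012628  ,  1.42491879,  0.00806812,
        1.10336419, -0.04038398]), 'dq': array([-0.00143336, -0.00072744, -0.00114851, -0.0004815 ,  0.00047037,
       -0.0007706 ,  0.00080479]), 'effort': array([ 9.40654718e-04, -4.69218564e+01,  2.59372350e-01, -1.71034688e+01,
        9.84531012e-03,  9.59530065e-03, -1.68906246e-05]), 'eef_pos': array([ 0.19048375, -0.62061136,  0.20965813]), 'ee_rot': array([-3.10435668e+00, -4.65751896e-01,  5.87374277e-04]), 'force': array([-0.59500094, -0.80115093, -0.56207905]), 'ft_torque': array([0.01845937, 0.0324188 , 0.05114348]), 'opening': 0.08528302911828523}
```

View pics/top0.png

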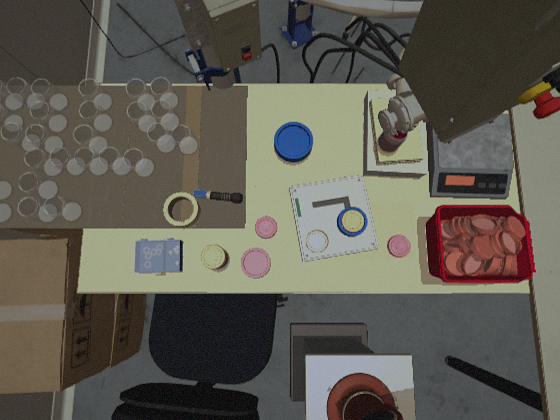

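View pics/scene0.png

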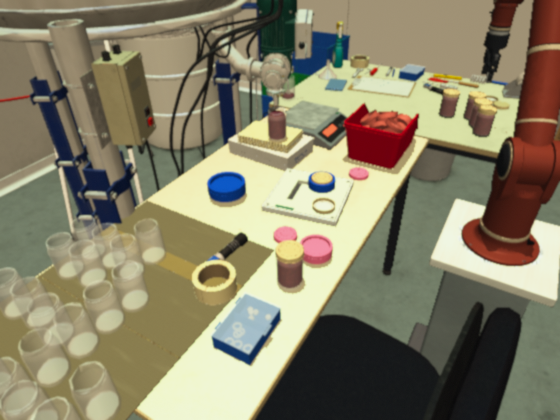

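The shuttle candidates are the blue ring with a gold lid at top (352,221), the larger blue dish at (294,142) and the pink dish at (256,263). The smaller blue one on the plate with the lid fits. I'll check this in an enlarged crop.

```bash
python3 - <<'E'
from h import *
im=cv2.imread('pics/top0.png')[165:275,280:390]
cv2.imwrite('pics/c0.png',cv2.resize(im,None,fx=5.4,fy=5.4,interpolation=cv2.INTER_CUBIC))
s=dict(np.load('pics/top0.npz'))
print(s['pose'],s['fx'])
for u,v in [(352,221),(315,239),(300,205),(328,203)]: print(u,v,pt(s,u,v))
E
```

```text
[[ 1.34403949e-03 -9.82726959e-01  1.85056526e-01  3.69500404e-01]
 [-9.99998452e-01 -1.53103078e-03 -8.67560962e-04  2.49451616e-01]
 [ 1.13590278e-03 -1.85055073e-01 -9.82727495e-01  1.20965433e+00]
 [ 0.00000000e+00  0.00000000e+00  0.00000000e+00  1.00000000e+00]] 384.17904967059553
352 221 [0.54475846 0.01498569 0.05200332]
315 239 [0.49245159 0.12587331 0.02506675]
300 205 [0.59971051 0.17098615 0.02339431]
328 203 [0.61047716 0.07977704 0.0022829 ]
```

View pics/c0.png

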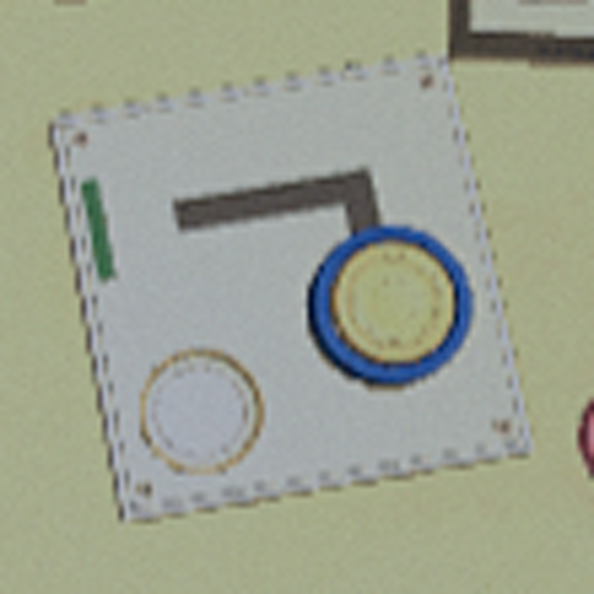

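The crop confirms it: the small blue shuttle with its gold lid is at crop (391,305), in the slot's first leg. The slot corner is at about (365,175), the slot end at (180,215), the spare lid at (202,410) and the green mark at (98,230). The plate's corners are at (52,121), (448,55), (528,452) and (124,520).

```bash
python3 - <<'E'
from h import *
s=dict(np.load('pics/top0.npz'))
f=lambda u,v,z:pt(s,280+(u+.5)/5.4-.5,165+(v+.5)/5.4-.5,z)
c=np.array([f(*p,.02) for p in [(52,121),(448,55),(528,452),(124,520)]])
print(c)
o=c.mean(0); ex=(c[0]+c[1]-c[2]-c[3]);ex/=np.linalg.norm(ex); ey=(c[0]+c[3]-c[1]-c[2]); 
print('yaw',np.arctan2(ex[1],ex[0]),np.arctan2(-ey[0],ey[1]))
y=(np.arctan2(ex[1],ex[0])+np.arctan2(-ey[0],ey[1]))/2
R=np.array([[np.cos(y),-np.sin(y)],[np.sin(y),np.cos(y)]])
np.savez('plate.npz',o=o[:2],R=R,y=y)
loc=lambda p:R.T@(p[:2]-o[:2])
print('o',o,y)
print('shuttle rim',loc(f(391,305,.05)),'lid',loc(f(391,304,.055)),'spare',loc(f(202,410,.03)))
print('green',loc(f(98,230,.02)),'slotcorner',loc(f(365,175,.02)),'slot TL',loc(f(175,203,.02)), 'BL',loc(f(182,230,.02)))
for n,q in dict(corner=(48.5,-50),end=(48.5,50)).items(): print(n,o[:2]+R@np.array(q)/1000)
for u,v in [(352,221),(215,257),(400,245),(256,263),(265,227)]:print(u,v,pt(s,u,v),loc(pt(s,u,v)))
E
```

```text
[[ 0.65866869  0.20445115  0.02      ]
 [ 0.69927681 -0.03063083  0.02      ]
 [ 0.46448185 -0.06686643  0.02      ]
 [ 0.4255854   0.16475236  0.02      ]]
yaw 0.16089234427454135 0.1687346574264873
o [0.56200319 0.06792656 0.02      ] 0.16481350085051433
shuttle rim [-0.02568839 -0.04979866] lid [-0.02571029 -0.04878897] spare [-0.06512348  0.06394576]
green [0.04896828 0.10339548] slotcorner [ 0.05584344 -0.05683385] slot TL [0.05747603 0.05616019] BL [0.04100051 0.05502438]
corner [0.61804938 0.02656143]
end [0.60164255 0.12520633]
352 221 [0.54475846 0.01498569 0.05200332] [-0.02569697 -0.04939415]
215 257 [0.43177235 0.41943942 0.11321039] [-0.07079393  0.36811625]
400 245 [ 0.47512272 -0.13874661  0.01587672] [-0.11961168 -0.1896182 ]
256 263 [0.41856531 0.3071447  0.0296556 ] [-0.10224602  0.2595101 ]
265 227 [0.53098147 0.28086113 0.01471881] [0.00433449 0.21513877]
```

```bash
cat >> h.py <<'E'
from scipy.spatial.transform import Rotation as Ro
def where():
    s=telemetry.get_state(); d=np.load('plate.npz'); p=np.array(s['eef_pos']); R=Ro.from_rotvec(s['ee_rot']).as_matrix()
    print('t %.2f'%s['time'],'world',p.round(4),'plate',(d['R'].T@(p[:2]-d['o'])*1e3).round(1),'z',(p[2]*1e3).round(1),
     'yaw rel plate %.4f'%(np.arctan2(R[1,0],R[0,0])-d['y']),'tilt',R[:,2].round(3),'F',np.round(s['force'],1),'open %.4f'%s['opening'],'q',np.round(s['qpos'],2))
    return p,R
def todo(px,py,z):
    "remaining shift in tool axes to plate-frame target"
    p,R=where(); d=np.load('plate.npz'); w=np.r_[d['o']+d['R']@[px,py],z]
    print('shift tool',((R.T@(w-p))*1e3).round(1),'mm')
E
python3 - <<'E'
from h import *
todo(-.105,-.05,.2)
s=dict(np.load('pics/top0.npz'))
v,u=np.mgrid[0:420,0:560]; d=s['z_map']; P=s['pose']
X=np.stack([(u-s['cx'])/s['fx']*d,(v-s['cy'])/s['fy']*d,d],-1)@P[:3,:3].T+P[:3,3]
m=(d>0)
for y0 in np.arange(-.7,.2,.1):
    for x0,x1 in((.2,.4),(.4,.6),(.6,.8)):
        k=m&(X[...,1]>y0)&(X[...,1]<y0+.1)&(X[...,0]>x0)&(X[...,0]<x1)
        print('%.1f %.1f'%(y0,x0),k.sum(),X[k][:,2].max().round(3) if k.any() else None,end=' | ')
    print()
E
```

```text
t 0.10 world [ 0.1905 -0.6207  0.2097] plate [-479.4 -618.3] z 209.7 yaw rel plate 0.1331 tilt [-0.001  0.002 -1.   ] F [ 0.1 -0.1  0.7] open 0.0855 q [ 1.25  0.62 -0.01  1.42  0.01  1.1  -0.04]
shift tool [ 446.5 -513.6   10.9] mm
-0.7 0.2 897 0.006 | -0.7 0.4 966 0.008 | -0.7 0.6 1363 0.009 | 
-0.6 0.2 2046 0.073 | -0.6 0.4 1182 0.076 | -0.6 0.6 1496 0.008 | 
-0.5 0.2 1088 0.156 | -0.5 0.4 1410 0.155 | -0.5 0.6 1809 0.084 | 
-0.4 0.2 1248 0.158 | -0.4 0.4 2102 0.181 | -0.4 0.6 2109 0.083 | 
-0.3 0.2 1470 0.158 | -0.3 0.4 3300 0.181 | -0.3 0.6 2211 0.449 | 
-0.2 0.2 1199 0.008 | -0.2 0.4 1982 0.021 | -0.2 0.6 3640 0.776 | 
-0.1 0.2 1189 0.009 | -0.1 0.4 3338 0.905 | -0.1 0.6 7236 0.878 | 
-0.0 0.2 1192 0.008 | -0.0 0.4 3697 0.937 | -0.0 0.6 11650 0.925 | 
0.1 0.2 1214 0.01 | 0.1 0.4 2069 0.04 | 0.1 0.6 1922 0.065 |
```

```bash
python3 -m crank '[[[0,0,-0.045],[0,0,0.133],-1],[[0,0,-0.035],[0,0,0],-1],[[0.022,-0.0334,0],[0,0,0],-1],[[0.022,-0.0334,0],[0,0,0],-1],[[0.022,-0.0334,0],[0,0,0],-1],[[0.022,-0.0334,0],[0,0,0],-1],[[0.022,-0.0334,0],[0,0,0],-1],[[0.022,-0.0334,0],[0,0,0],-1],[[0.022,-0.0334,0],[0,0,0],-1],[[0.022,-0.0334,0],[0,0,0],-1],[[0.022,-0.0334,0],[0,0,0],-1],[[0.022,-0.0334,0],[0,0,0],-1],[[0.022,-0.0334,0],[0,0,0],-1],[[0.022,-0.0334,0],[0,0,0],-1]]' 20; python3 -c "
from h import *
todo(-.105,-.05,.2)"
```

```text
time: 1.85
eef_pos: [0.3854, -0.1814, 0.2906]
ee_rot: [-3.131, -0.258, 0.001]
force: [0.1, -0.1, 0.4]
opening: -0.0
t 1.85 world [ 0.3854 -0.1814  0.2906] plate [-215.1 -216.9] z 290.6 yaw rel plate -0.0001 tilt [-0.001  0.    -1.   ] F [ 0.1 -0.1  0.4] open -0.0000 q [ 0.53  0.19 -0.17  1.89  0.04  1.07 -1.06]
shift tool [ 110.1 -166.9   90.6] mm
```

```bash
python3 -m crank '[[[0.022,-0.0334,0.018],[0,0,0],-1],[[0.022,-0.0334,0.018],[0,0,0],-1],[[0.022,-0.0334,0.018],[0,0,0],-1],[[0.022,-0.0334,0.018],[0,0,0],-1],[[0.022,-0.0334,0.018],[0,0,0],-1],[[0,0,0.04],[0,0,0],-1],[[0,0,0.04],[0,0,0],-1],[[0,0,0],[0,0,0],-1],[[0,0,0],[0,0,0],-1]]'; python3 -c "
from h import *
todo(-.105,-.05,.045)
s=snap('wrist','w1')"
```

```text
time: 2.98
eef_pos: [0.4673, 0.0001, 0.1218]
ee_rot: [-3.131, -0.258, -0.003]
force: [0.5, -0.2, -0.4]
opening: -0.0002
t 2.98 world [4.673e-01 1.000e-04 1.218e-01] plate [-104.5  -51.3] z 121.8 yaw rel plate -0.0002 tilt [ 0.002  0.    -1.   ] F [ 0.5 -0.2 -0.4] open -0.0002 q [ 0.12  0.47 -0.23  2.04  0.17  0.65 -1.64]
shift tool [-0.6 -1.3 76.8] mm
```

View pics/w1.png

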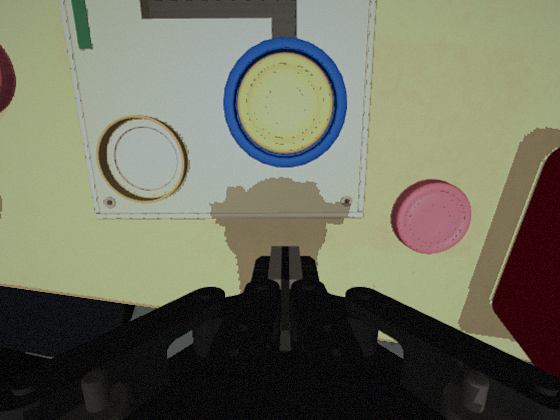

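The wrist view shows the shut fingertips at (285,247), in line with the shuttle's centre at (285,102). The plate under them is clear. I'll descend and push.

```bash
python3 -m crank '[[[0,-0.001,0.03],[0,0,0],-1],[[0,0,0.03],[0,0,0],-1],[[0,0,0.016],[0,0,0],-1],[[0,0,0],[0,0,0],-1],[[0.01,0,0],[0,0,0],-1],[[0.008,0,0],[0,0,0],-1],[[0.007,0,0],[0,0,0],-1],[[0.007,0,0],[0,0,0],-1],[[0.007,0,0],[0,0,0],-1],[[0.007,0,0],[0,0,0],-1]]'; python3 -c "
from h import *
todo(-.008,-.05,.045)"
```

```text
time: 4.28
eef_pos: [0.5121, 0.0087, 0.0448]
ee_rot: [-3.131, -0.259, 0.0]
force: [0.4, 0.7, 0.2]
opening: 0.0002
t 4.28 world [0.5121 0.0087 0.0448] plate [-58.9 -50.2] z 44.8 yaw rel plate -0.0000 tilt [-0.  0. -1.] F [0.4 0.7 0.2] open 0.0002 q [ 0.06  0.65 -0.18  1.98  0.22  0.53 -1.68]
shift tool [50.9 -0.2 -0.2] mm
```

```bash
python3 -c "
from h import *
s=snap('wrist','w2')"
```

```text
(no output)
```

View pics/w2.png

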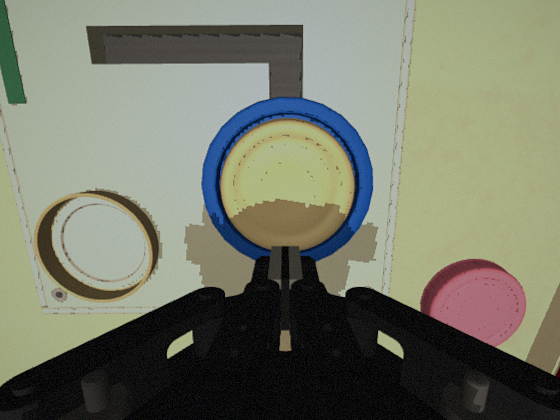

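```bash
python3 - <<'E'
from h import *
s=dict(np.load('pics/w2.npz')); d=np.load('plate.npz'); print(s['pose'].round(3))
for n,u,v,z in [('rimL',203,180,.05),('rimR',373,180,.05),('rimTop',287,97,.05),('lidL',220,180,.055),('lidR',355,180,.055),('lidtop',287,120,.055),('cornerTR',303,26,.02),('slotTL',88,27,.02),('tip',285,249,None),('t2',278,260,None),('rim2',262,250,None)]:
    p=pt(s,u,v,z); print(n,(d['R'].T@(p[:2]-d['o'])*1e3).round(1),p[2].round(4), pt(s,u,v)[2].round(4))
for v in range(235,300,5): p=pt(s,278,v); print(v,(d['R'].T@(p[:2]-d['o'])*1e3).round(1),p[2].round(4),end=' ; ')
E
```

```text
[[ 0.164 -0.952 -0.257  0.578]
 [-0.987 -0.158 -0.043  0.02 ]
 [ 0.     0.261 -0.965  0.206]
 [ 0.     0.     0.     1.   ]]
rimL [-18.5  -8.1] 0.05 0.0491
rimR [-18.6 -94.4] 0.05 0.0184
rimTop [ 21.2 -50.7] 0.05 0.0463
lidL [-17.7 -17.8] 0.055 0.0497
lidR [-17.7 -84.2] 0.055 0.041
lidtop [ 10.6 -50.7] 0.055 0.0525
cornerTR [ 59.6 -59.4] 0.02 0.0166
slotTL [59.2 55.7] 0.02 0.0168
tip [-47.4 -49.7] 0.0712 0.0712
t2 [-47.5 -46.7] 0.0834 0.0834
rim2 [-58.1 -37.1] 0.0466 0.0466
235 [-47.4 -46.1] 0.052 ; 240 [-49.5 -46.1] 0.054 ; 245 [-52.3 -46.1] 0.0538 ; 250 [-47.2 -46.5] 0.0729 ; 255 [-47.7 -46.6] 0.0777 ; 260 [-47.5 -46.7] 0.0834 ; 265 [-47.4 -46.8] 0.0887 ; 270 [-47.4 -46.9] 0.0932 ; 275 [-47.7 -47. ] 0.097 ; 280 [-47.3 -47.1] 0.1016 ; 285 [-46.4 -47.2] 0.1071 ; 290 [-46.7 -47.3] 0.1101 ; 295 [-47.2 -47.3] 0.1125 ;
```

The shuttle hasn't moved: its centre is still at x≈-24, and the force is about zero. The fingertips look higher than the stated offset would put them. I'll check that before moving.

```bash
python3 - <<'E'
from h import *
d=np.load('plate.npz')
for n in ('w1','w2'):
    s=dict(np.load(f'pics/{n}.npz'))
    print(n,'cam z',s['pose'][2,3].round(3))
    for u in (276,292):
        print(u,[(v,*(np.r_[d['R'].T@(pt(s,u,v)[:2]-d['o']),pt(s,u,v)[2]]*1e3).round(0).astype(int)) for v in range(225,275,4)])
im=cv2.imread('pics/w2.png')[200:320,200:360]
snap('scene','s2'); i2=cv2.imread('pics/s2.png')[140:240,250:380]
a=cv2.resize(im,(800,600),interpolation=3)[:, :]
b=cv2.resize(i2,(780,600),interpolation=3)
cv2.imwrite('pics/c2.png',cv2.resize(np.hstack([a,b]),(800,304),interpolation=cv2.INTER_AREA))
E
```

```text
w1 cam z 0.283
276 [(225, np.int64(-129), np.int64(-42), np.int64(-2)), (229, np.int64(-133), np.int64(-42), np.int64(-1)), (233, np.int64(-138), np.int64(-42), np.int64(-2)), (237, np.int64(-142), np.int64(-42), np.int64(-2)), (241, np.int64(-146), np.int64(-42), np.int64(-2)), (245, np.int64(-150), np.int64(-42), np.int64(-1)), (249, np.int64(-93), np.int64(-47), np.int64(148)), (253, np.int64(-93), np.int64(-47), np.int64(153)), (257, np.int64(-93), np.int64(-47), np.int64(158)), (261, np.int64(-93), np.int64(-47), np.int64(163)), (265, np.int64(-93), np.int64(-47), np.int64(166)), (269, np.int64(-93), np.int64(-47), np.int64(169)), (273, np.int64(-93), np.int64(-47), np.int64(172))]
292 [(225, np.int64(-129), np.int64(-58), np.int64(-1)), (229, np.int64(-134), np.int64(-58), np.int64(-2)), (233, np.int64(-138), np.int64(-58), np.int64(-3)), (237, np.int64(-142), np.int64(-58), np.int64(-3)), (241, np.int64(-146), np.int64(-58), np.int64(-2)), (245, np.int64(-150), np.int64(-58), np.int64(-2)), (249, np.int64(-93), np.int64(-54), np.int64(148)), (253, np.int64(-93), np.int64(-54),
[... 927 characters left out ...]
), np.int64(-46), np.int64(96))]
292 [(225, np.int64(-42), np.int64(-53), np.int64(53)), (229, np.int64(-44), np.int64(-53), np.int64(52)), (233, np.int64(-46), np.int64(-53), np.int64(52)), (237, np.int64(-48), np.int64(-53), np.int64(53)), (241, np.int64(-50), np.int64(-53), np.int64(53)), (245, np.int64(-52), np.int64(-53), np.int64(54)), (249, np.int64(-47), np.int64(-53), np.int64(72)), (253, np.int64(-47), np.int64(-53), np.int64(76)), (257, np.int64(-48), np.int64(-53), np.int64(80)), (261, np.int64(-48), np.int64(-53), np.int64(84)), (265, np.int64(-48), np.int64(-53), np.int64(87)), (269, np.int64(-48), np.int64(-53), np.int64(92)), (273, np.int64(-47), np.int64(-52), np.int64(96))]
```

View pics/c2.png

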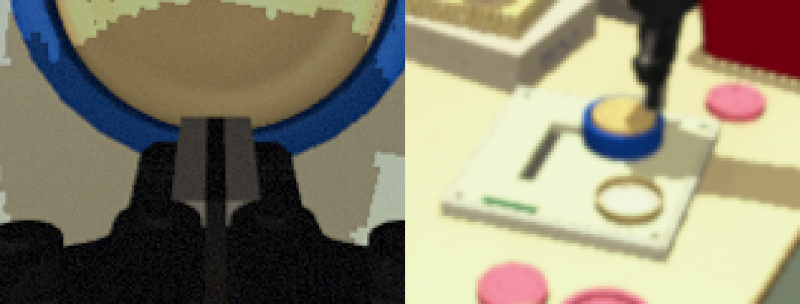

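Both views show the tips floating just above the lid. Relative to the reported TCP they are about 26 mm behind it, not 17 mm ahead, so I was about 43 mm too high. The left crop has the tips at about (215,118) over the lid, and the right crop shows the gap. I'll raise, back off, and measure how much hand clearance there is above the tips.

```bash
python3 -m crank '[[[0,0,-0.03],[0,0,0],-1],[[0,0,-0.03],[0,0,0],-1],[[-0.023,0,0],[0,0,0],-1],[[-0.023,0,0],[0,0,0],-1],[[0,0,0],[0,0,0],-1]]'; python3 - <<'E'
from h import *
todo(-.105,-.05,.002)
s=dict(np.load('pics/w1.npz')); d=np.load('plate.npz')
v,u=np.mgrid[0:420,0:560]; D=s['z_map']; P=s['pose']
X=np.stack([(u-s['cx'])/s['fx']*D,(v-s['cy'])/s['fy']*D,D],-1)@P[:3,:3].T+P[:3,3]
L=np.dstack([(X[...,:2]-d['o'])@d['R'],X[...,2]])*1e3
h=L[(D>0)&(L[...,2]>100)]-[-104.5,-51.3,147]   # relative to tool axis, tip
for z0 in range(0,140,10):
    k=h[(h[:,2]>=z0)&(h[:,2]<z0+10)]
    if len(k): print(z0,len(k),'x',k[:,0].min().round(),k[:,0].max().round(),'y',k[:,1].min().round(),k[:,1].max().round())
E
```

```text
time: 5.0
eef_pos: [0.4644, 0.0006, 0.1048]
ee_rot: [3.131, 0.258, -0.004]
force: [0.2, 0.0, -0.8]
opening: 0.0002
t 5.00 world [0.4644 0.0006 0.1048] plate [-107.4  -50.4] z 104.8 yaw rel plate -0.0003 tilt [-0.002 -0.001 -1.   ] F [ 0.2  0.  -0.8] open 0.0002 q [ 0.11  0.5  -0.22  2.06  0.19  0.6  -1.65]
shift tool [  2.6  -0.4 102.8] mm
0 501 x 7.0 12.0 y -13.0 14.0
10 619 x 7.0 12.0 y -13.0 14.0
20 526 x -11.0 12.0 y -13.0 14.0
30 1490 x -12.0 14.0 y -30.0 31.0
40 4859 x -11.0 15.0 y -38.0 39.0
50 5284 x -8.0 18.0 y -46.0 47.0
60 9785 x -7.0 18.0 y -55.0 55.0
70 13593 x -7.0 19.0 y -61.0 63.0
80 15775 x 2.0 21.0 y -60.0 63.0
90 4205 x 14.0 21.0 y -19.0 20.0
```

```bash
python3 -m crank '[[[0,0,0.03],[0,0,0],-1],[[0,0,0.03],[0,0,0],-1],[[0,0,0.02],[0,0,0],-1],[[0,0,0.01],[0,0,0],-1],[[0,0,0.005],[0,0,0],-1],[[0,0,0.005],[0,0,0],-1],[[0,0,0],[0,0,0],-1]]'; python3 - <<'E'
from h import *
todo(-.008,-.05,.005)
s=snap('wrist','w3');d=np.load('plate.npz')
for u in (276,292): print([(v,*(np.r_[d['R'].T@(pt(s,u,v)[:2]-d['o']),pt(s,u,v)[2]]*1e3).round(0).tolist()) for v in range(229,262,4)])
E
```

```text
time: 5.88
eef_pos: [0.4666, 0.0011, 0.005]
ee_rot: [-3.131, -0.259, -0.001]
force: [-0.7, 0.6, 0.1]
opening: -0.0
t 5.88 world [0.4666 0.0011 0.005 ] plate [-105.1  -50.2] z 5.0 yaw rel plate 0.0001 tilt [ 0.001  0.    -1.   ] F [-0.7  0.6  0.1] open -0.0000 q [ 0.04  0.68 -0.14  2.13  0.26  0.34 -1.72]
shift tool [97.1 -0.2  0.1] mm
[(229, -88.0, -45.0, 18.0), (233, -90.0, -45.0, 19.0), (237, -93.0, -45.0, 17.0), (241, -95.0, -45.0, 18.0), (245, -97.0, -45.0, 18.0), (249, -94.0, -46.0, 32.0), (253, -94.0, -46.0, 36.0), (257, -94.0, -46.0, 40.0), (261, -94.0, -46.0, 45.0)]
[(229, -88.0, -53.0, 19.0), (233, -90.0, -53.0, 19.0), (237, -39.0, -50.0, 166.0), (241, -95.0, -53.0, 18.0), (245, -97.0, -53.0, 19.0), (249, -94.0, -53.0, 31.0), (253, -94.0, -53.0, 36.0), (257, -94.0, -53.0, 40.0), (261, -94.0, -53.0, 45.0)]
```

The tips are now at z≈30 mm, about 10 mm above the plate and level with the shuttle's side. Pushing now.

```bash
python3 -m crank '[[[0.01,0,0],[0,0,0],-1],[[0.008,0,0],[0,0,0],-1],[[0.006,0,0],[0,0,0],-1],[[0.006,0,0],[0,0,0],-1],[[0.006,0,0],[0,0,0],-1],[[0.006,0,0],[0,0,0],-1],[[0.006,0,0],[0,0,0],-1]]'; python3 - <<'E'
from h import *
todo(-.008,-.05,.005)
s=snap('wrist','w4')
E
```

```text
time: 6.8
eef_pos: [0.5143, 0.0092, 0.0047]
ee_rot: [-3.131, -0.259, -0.001]
force: [-0.8, -0.5, -0.8]
opening: -0.0001
t 6.80 world [0.5143 0.0092 0.0047] plate [-56.7 -50.1] z 4.7 yaw rel plate 0.0001 tilt [ 0.  0. -1.] F [-0.8 -0.5 -0.8] open -0.0001 q [ 0.04  0.72 -0.16  2.    0.25  0.44 -1.71]
shift tool [48.7 -0.1 -0.3] mm
```

View pics/w4.png

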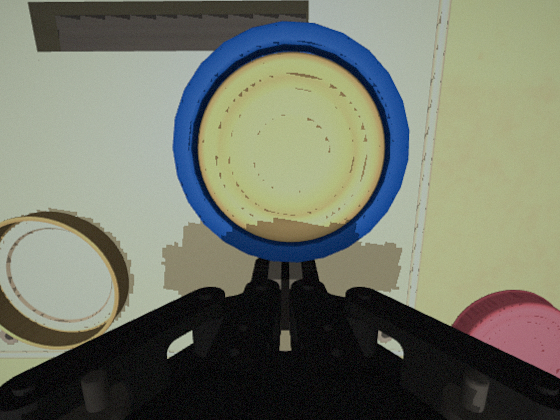

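The shuttle is moving: its rim now hides the tips at (285,258), and its centre at (290,140) is nearer the corner. The lid is seated, so I'll continue.

```bash
python3 -m crank '[[[0.006,0,0],[0,0,0],-1],[[0.006,0,0],[0,0,0],-1],[[0.006,0,0],[0,0,0],-1],[[0.006,0,0],[0,0,0],-1],[[0.006,0,0],[0,0,0],-1],[[0.006,0,0],[0,0,0],-1],[[0.005,0,0],[0,0,0],-1],[[0.004,0,0],[0,0,0],-1]]'; python3 -c "
from h import *
todo(-.008,-.05,.005)"; python3 -m crank '[[[0.002,0,0],[0,0,0],-1],[[0.001,0,0],[0,0,0],-1]]';python3 -m crank '[[[0.001,0,0],[0,0,0],-1]]';python3 -m crank '[[[0.001,0,0],[0,0,0],-1]]'
```

```text
time: 7.85
eef_pos: [0.5584, 0.0165, 0.0048]
ee_rot: [-3.131, -0.259, -0.0]
force: [-2.2, 0.0, 0.3]
opening: 0.0
t 7.85 world [0.5584 0.0165 0.0048] plate [-12.  -50.2] z 4.8 yaw rel plate 0.0000 tilt [ 0.  0. -1.] F [-2.2  0.   0.3] open 0.0000 q [ 0.04  0.76 -0.17  1.87  0.24  0.53 -1.7 ]
shift tool [ 4.  -0.2 -0.2] mm
time: 8.1
eef_pos: [0.5609, 0.0169, 0.0048]
ee_rot: [-3.131, -0.259, 0.001]
force: [-3.1, 0.2, 1.1]
opening: 0.0
time: 8.22
eef_pos: [0.5617, 0.017, 0.0048]
ee_rot: [-3.131, -0.259, 0.001]
force: [-2.4, -0.6, 0.5]
opening: 0.0001
time: 8.35
eef_pos: [0.563, 0.0172, 0.0049]
ee_rot: [-3.131, -0.259, -0.0]
force: [-1.8, -0.1, 1.3]
opening: 0.0001
```

```bash
for i in 1; do python3 -m crank '[[[0.001,0,0],[0,0,0],-1],[[0.001,0,0],[0,0,0],-1]]';python3 -m crank '[[[0.001,0,0],[0,0,0],-1]]';python3 -m crank '[[[0,0,0],[0,0,0],-1]]'; done; python3 -c "
from h import *
todo(-.008,-.05,.005)
s=snap('top','top5'); d=np.load('plate.npz')
hsv=cv2.cvtColor(s['color'],cv2.COLOR_RGB2HSV); m=cv2.inRange(hsv,(105,120,60),(125,255,255)); m[:180]=0
ys,xs=np.nonzero(m[:265,290:385]); print(xs.min()+290,xs.max()+290,ys.min(),ys.max())
c=pt(s,(xs.min()+xs.max())/2+290,(ys.min()+ys.max())/2,.045); print(d['R'].T@(c[:2]-d['o']))
"
```

```text
time: 8.6
eef_pos: [0.5651, 0.0175, 0.0049]
ee_rot: [-3.131, -0.259, -0.0]
force: [-2.2, -0.6, 0.7]
opening: 0.0002
time: 8.72
eef_pos: [0.566, 0.0177, 0.0048]
ee_rot: [-3.131, -0.259, 0.0]
force: [-3.1, 0.2, -0.8]
opening: -0.0
time: 8.85
eef_pos: [0.5663, 0.0177, 0.0048]
ee_rot: [-3.131, -0.259, -0.001]
force: [-0.9, 0.4, -0.7]
opening: -0.0001
t 8.85 world [0.5663 0.0177 0.0048] plate [ -4.  -50.2] z 4.8 yaw rel plate 0.0000 tilt [ 0.001  0.    -1.   ] F [-0.9  0.4 -0.7] open -0.0001 q [ 0.04  0.77 -0.17  1.85  0.23  0.54 -1.69]
shift tool [-4.  -0.2 -0.2] mm
333 352 184 209
[ 0.05522295 -0.03718371]
```

```bash
for i in 1; do python3 -m crank '[[[0.001,0,0],[0,0,0],-1]]';python3 -m crank '[[[0.001,0,0],[0,0,0],-1]]';python3 -m crank '[[[0.001,0,0],[0,0,0],-1]]';python3 -m crank '[[[0.001,0,0],[0,0,0],-1]]';  done | grep -A0 -E "force|pos"; python3 -c "
from h import *
where();snap('wrist','w5')"
```

```text
eef_pos: [0.5664, 0.0177, 0.0048]
--
force: [-4.8, 0.6, 1.6]
--
eef_pos: [0.5664, 0.0178, 0.0048]
--
force: [-5.1, -1.2, 4.1]
--
eef_pos: [0.5663, 0.0178, 0.0047]
--
force: [-6.6, 0.1, 5.8]
--
eef_pos: [0.5664, 0.0177, 0.0047]
--
force: [-8.9, -1.2, 7.2]
t 9.40 world [0.5664 0.0177 0.0047] plate [ -3.9 -50.2] z 4.7 yaw rel plate -0.0000 tilt [-0.007 -0.002 -1.   ] F [-8.9 -1.2  7.2] open -0.0003 q [ 0.04  0.77 -0.17  1.84  0.23  0.55 -1.69]
```

View pics/w5.png

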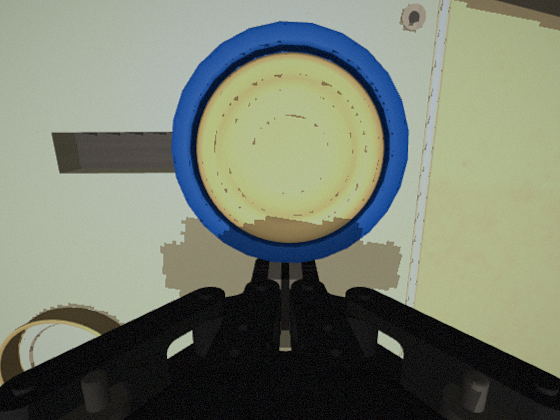

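The shuttle is at the corner stop: force rose to 9 N with no more movement, and its centre at (290,140) sits over the corner. Before leg 2 I'll check the clearances on the plate's right side.

```bash
python3 -m crank '[[[-0.006,0,0],[0,0,0],-1],[[-0.012,0,0],[0,0,0],-1],[[-0.015,0,0],[0,0,0],-1],[[0,0,-0.04],[0,0,0],-1],[[0,0,-0.04],[0,0,0],-1],[[0,0,-0.04],[0,0,0],-1]]' | head -2; python3 - <<'E'
from h import *
where()
s=dict(np.load('pics/top0.npz'))
v,u=np.mgrid[0:420,0:560]; D=s['z_map']; P=s['pose']
X=np.stack([(u-s['cx'])/s['fx']*D,(v-s['cy'])/s['fy']*D,D],-1)@P[:3,:3].T+P[:3,3]
print('cols y',np.arange(-.2,.04,.03).round(2))
for x0 in np.arange(.52,.8,.03):
    r=[]
    for y0 in np.arange(-.2,.04,.03):
        k=(D>.6)&(abs(X[...,0]-x0-.015)<.015)&(abs(X[...,1]-y0-.015)<.015); r.append(int(1e3*X[k][:,2].max()) if k.any() else None)
    print(x0.round(2),r)
E
```

```text
time: 10.2
eef_pos: [0.5378, 0.0128, 0.1263]
t 10.20 world [0.5378 0.0128 0.1263] plate [-32.9 -50.4] z 126.3 yaw rel plate -0.0001 tilt [ 0.002  0.    -1.   ] F [ 1.4  0.3 -1.1] open -0.0002 q [ 0.09  0.55 -0.24  1.85  0.18  0.76 -1.65]
cols y [-0.2  -0.17 -0.14 -0.11 -0.08 -0.05 -0.02  0.01  0.04]
0.52 [6, 6, 5, 6, 25, 54, 61, 60, 59]
0.55 [5, 5, 5, 6, 24, 55, 59, 60, 62]
0.58 [7, 6, 5, 5, 644, 643, 643, 55, 26]
0.61 [6, 7, 649, 649, 646, 630, 648, 26, 25]
0.64 [6, 626, 646, 7, 5, 26, 654, 25, 26]
0.67 [439, 439, 432, 63, 53, 26, 649, 660, 25]
0.7 [438, 95, 93, 94, 374, 363, 363, 666, 665]
0.73 [96, 96, 345, 372, 387, 383, 367, 664, 667]
0.76 [97, 96, 277, 377, 386, 387, 519, 5, 4]
0.79 [95, 96, None, None, 372, 373, 517, 516, 5]
```

```bash
python3 - <<'E'
from h import *
for n in ('scene0','top0'):
    s=dict(np.load(f'pics/{n}.npz'))
    v,u=np.mgrid[0:420,0:560]; D=s['z_map']; P=s['pose']
    X=np.stack([(u-s['cx'])/s['fx']*D,(v-s['cy'])/s['fy']*D,D],-1)@P[:3,:3].T+P[:3,3]
    print(n,P[:3,3].round(2))
    for z0 in np.arange(.04,.7,.04):
        k=(D>.3)&(X[...,2]>z0)&(X[...,2]<z0+.04)&(X[...,0]>.45)&(X[...,0]<.9)&(X[...,1]>-.2)&(X[...,1]<.12)
        if n=='scene0' or z0>.07:
            if k.sum()>8: print(z0.round(2),k.sum(),'x min/5%',np.percentile(X[k][:,0],[0,5,50]).round(3),'y 5/50/95',np.percentile(X[k][:,1],[5,50,95]).round(3))
E
```

```text
scene0 [0.07 1.07 0.78]
0.04 1231 x min/5% [0.504 0.521 0.725] y 5/50/95 [-0.17  -0.047  0.048]
0.08 703 x min/5% [0.724 0.731 0.782] y 5/50/95 [-0.181 -0.086 -0.055]
0.12 216 x min/5% [0.454 0.513 0.762] y 5/50/95 [-0.199 -0.067 -0.058]
0.16 272 x min/5% [0.747 0.749 0.773] y 5/50/95 [-0.116 -0.072 -0.058]
0.2 70 x min/5% [0.748 0.756 0.778] y 5/50/95 [-0.119 -0.084 -0.064]
0.24 160 x min/5% [0.738 0.75  0.771] y 5/50/95 [-0.106 -0.074 -0.052]
0.28 118 x min/5% [0.722 0.729 0.762] y 5/50/95 [-0.185 -0.05  -0.008]
0.32 709 x min/5% [0.712 0.723 0.765] y 5/50/95 [-0.132 -0.036 -0.005]
0.36 838 x min/5% [0.674 0.695 0.777] y 5/50/95 [-0.15  -0.105 -0.031]
0.4 740 x min/5% [0.67  0.679 0.777] y 5/50/95 [-0.144 -0.118  0.079]
0.44 908 x min/5% [0.67  0.679 0.789] y 5/50/95 [-0.141 -0.114  0.053]
0.48 1140 x min/5% [0.665 0.688 0.779] y 5/50/95 [-0.18  -0.103  0.041]
0.52 550 x min/5% [0.725 0.73  0.791] y 5/50/95 [-0.162 -0.106  0.017]
0.56 15 x min/5% [0.729 0.732 0.899] y 5/50/95 [-0.04   0.054  0.104]
top0 [0.37 0.25 1.21]
0.08 1096 x min/5% [0.721 0.727 0.762] y 5/50/95 [-0.19  -0.13
[... 371 characters left out ...]
 min/5% [0.708 0.719 0.752] y 5/50/95 [-0.095 -0.037 -0.007]
0.36 883 x min/5% [0.669 0.725 0.761] y 5/50/95 [-0.094 -0.056 -0.016]
0.4 165 x min/5% [0.668 0.671 0.698] y 5/50/95 [-0.193 -0.134  0.097]
0.44 490 x min/5% [0.795 0.811 0.862] y 5/50/95 [-0.022  0.031  0.072]
0.48 616 x min/5% [0.773 0.788 0.855] y 5/50/95 [-0.021  0.017  0.068]
0.52 333 x min/5% [0.892 0.893 0.896] y 5/50/95 [-0.033  0.014  0.065]
0.56 390 x min/5% [0.599 0.605 0.67 ] y 5/50/95 [-0.064 -0.004  0.03 ]
0.6 1229 x min/5% [0.598 0.603 0.65 ] y 5/50/95 [-0.122 -0.006  0.032]
0.64 1482 x min/5% [0.595 0.6   0.645] y 5/50/95 [-0.106 -0.001  0.037]
0.68 2630 x min/5% [0.593 0.601 0.631] y 5/50/95 [-0.142 -0.014  0.041]
```

```bash
python3 -m crank '[[[0,0.02,0],[0,0,0],-1],[[0,0.02,0],[0,0,0],-1],[[0,0.02,0],[0,0,0],-1],[[0,0.015,0],[0,0,0],-1],[[0,0,0],[0,0,-0.1745],-1],[[0,0,0],[0,0,-0.1745],-1],[[0,0,0],[0,0,-0.1745],-1],[[0,0,0],[0,0,-0.1745],-1],[[0,0,0],[0,0,-0.1745],-1],[[0,0,0],[0,0,-0.1745],-1],[[0,0,0],[0,0,-0.1745],-1],[[0,0,0],[0,0,-0.1745],-1],[[0,0,0],[0,0,-0.1745],-1],[[0,0,0],[0,0,0],-1]]' | head -1; python3 -c "
from h import *
todo(.045,-.125,.126)"
```

```text
time: 11.95
t 11.95 world [ 0.5494 -0.0617  0.124 ] plate [ -33.7 -125.8] z 124.0 yaw rel plate 1.5677 tilt [-0.001  0.001 -1.   ] F [-0.6 -0.6  0.7] open 0.0002 q [ 0.5   0.65 -0.68  1.8   0.52  0.88 -0.26]
shift tool [ 1.1 78.7 -2.1] mm
```

```bash
python3 -m crank '[[[0,0.02,0],[0,0,0],-1],[[0,0.02,0],[0,0,0],-1],[[0,0.02,0],[0,0,0],-1],[[0,0.019,0],[0,0,0],-1],[[0,0,0.03],[0,0,0],-1],[[0,0,0],[0,0,0],-1]]' | head -4; python3 -c "
from h import *
todo(.045,-.125,.005); snap('wrist','w6')"
```

```text
time: 12.7
eef_pos: [0.6255, -0.0488, 0.0922]
ee_rot: [-2.031, -2.391, 0.007]
force: [-0.7, 0.1, 0.4]
t 12.70 world [ 0.6255 -0.0488  0.0922] plate [  43.5 -125.6] z 92.2 yaw rel plate 1.5684 tilt [-0.006 -0.    -1.   ] F [-0.7  0.1  0.4] open -0.0000 q [ 0.4   0.79 -0.64  1.6   0.55  0.94 -0.27]
shift tool [ 0.5  2.1 87.2] mm
```

View pics/w6.png

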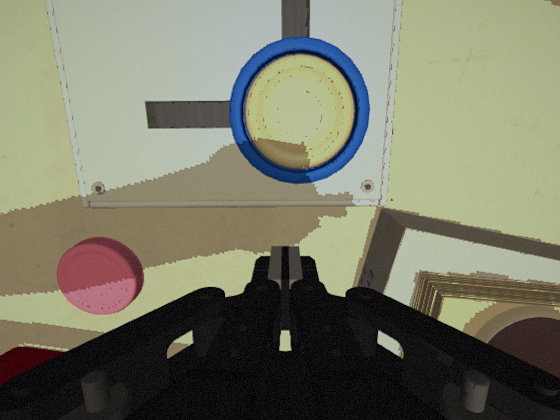

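The wrist view shows the shuttle at (299,110) and the fingers at column 285, about 6–9 mm off its centre towards the robot. That is acceptable and keeps the hand away from the tray at (370,260). I'll descend while watching the force.

```bash
python3 -m crank '[[[0,0.002,0.02],[0,0,0],-1],[[0,0,0.02],[0,0,0],-1],[[0,0,0.02],[0,0,0],-1]]' | grep force; python3 -m crank '[[[0,0,0.01],[0,0,0],-1],[[0,0,0.007],[0,0,0],-1],[[0,0,0.007],[0,0,0],-1],[[0,0,0],[0,0,0],-1]]' ; python3 -c "
from h import *
todo(.045,-.004,.007)"
```

```text
force: [-0.0, 0.3, -0.5]
time: 13.62
eef_pos: [0.6294, -0.0478, 0.0106]
ee_rot: [-2.031, -2.396, 0.001]
force: [0.9, 0.0, 0.8]
opening: -0.0002
t 13.62 world [ 0.6294 -0.0478  0.0106] plate [  47.5 -125.2] z 10.6 yaw rel plate 1.5705 tilt [-0. -0. -1.] F [0.9 0.  0.8] open -0.0002 q [ 0.37  0.89 -0.58  1.65  0.63  0.8  -0.33]
shift tool [121.2  -2.5   3.6] mm
```

```bash
python3 -m crank '[[[0.008,0,0.003],[0,0,0],-1],[[0.008,0,0],[0,0,0],-1],[[0.006,0,0],[0,0,0],-1],[[0.006,0,0],[0,0,0],-1],[[0.006,0,0],[0,0,0],-1],[[0.006,0,0],[0,0,0],-1],[[0.006,0,0],[0,0,0],-1],[[0.006,0,0],[0,0,0],-1]]' ; python3 -c "
from h import *
todo(.048,-.004,.007); snap('wrist','w7')"
```

```text
time: 14.62
eef_pos: [0.6211, 0.0037, 0.008]
ee_rot: [2.031, 2.396, 0.0]
force: [0.5, -2.8, 1.3]
opening: -0.0001
t 14.62 world [0.6211 0.0037 0.008 ] plate [ 47.8 -73. ] z 8.0 yaw rel plate 1.5704 tilt [ 0. -0. -1.] F [ 0.5 -2.8  1.3] open -0.0001 q [ 0.28  0.88 -0.56  1.68  0.63  0.77 -0.42]
shift tool [69.   0.2  0.9] mm
```

View pics/w7.png

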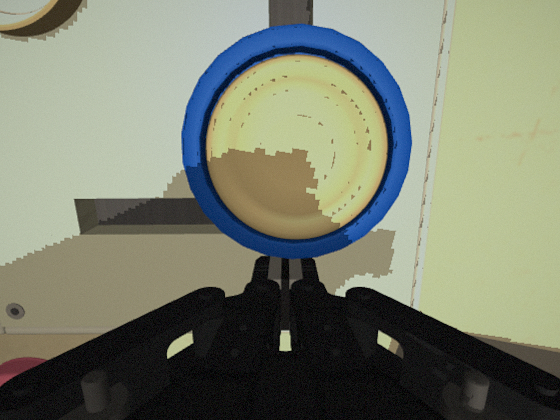

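The shuttle has turned into the second leg with its lid seated. Its centre is at (296,140) and the pushing force is about 3 N. I'll continue.

```bash
python3 -m crank '[[[0.006,0,0],[0,0,0],-1],[[0.006,0,0],[0,0,0],-1],[[0.006,0,0],[0,0,0],-1],[[0.006,0,0],[0,0,0],-1],[[0.006,0,0],[0,0,0],-1],[[0.006,0,0],[0,0,0],-1],[[0.006,0,0],[0,0,0],-1],[[0.006,0,0],[0,0,0],-1],[[0.006,0,0],[0,0,0],-1],[[0.004,0,0],[0,0,0],-1],[[0.003,0,0],[0,0,0],-1]]' ; python3 -m crank '[[[0.002,0,0],[0,0,0],-1]]'|grep force; python3 -m crank '[[[0.002,0,0],[0,0,0],-1]]'|grep force; python3 -c "
from h import *
todo(.048,-.004,.007)"
```

```text
time: 16.05
eef_pos: [0.611, 0.0639, 0.0079]
ee_rot: [2.031, 2.397, -0.0]
force: [0.2, -4.0, 2.0]
opening: -0.0001
force: [0.4, -4.4, 2.3]
force: [0.7, -3.0, 3.2]
t 16.30 world [0.6105 0.0673 0.0079] plate [47.7 -8.5] z 7.9 yaw rel plate 1.5701 tilt [ 0. -0. -1.] F [ 0.7 -3.   3.2] open 0.0000 q [ 0.18  0.87 -0.55  1.7   0.63  0.75 -0.53]
shift tool [4.5 0.3 0.9] mm
```

```bash
for i in 1; do for r in 1; do python3 -m crank '[[[0.0015,0,0],[0,0,0],-1]]'; python3 -m crank '[[[0.0015,0,0],[0,0,0],-1]]'; python3 -m crank '[[[0.0015,0,0],[0,0,0],-1]]'; python3 -m crank '[[[0.001,0,0],[0,0,0],-1]]';python3 -m crank '[[[0.001,0,0],[0,0,0],-1]]'; python3 -m crank '[[[0.001,0,0],[0,0,0],-1]]'; done; done | grep -E 'pos|force'; python3 -c "
from h import *
where()"
```

```text
eef_pos: [0.6102, 0.0691, 0.0079]
force: [0.5, -3.8, 3.3]
eef_pos: [0.6102, 0.0692, 0.0079]
force: [1.1, -5.9, 4.3]
eef_pos: [0.6101, 0.0692, 0.0079]
force: [1.2, -8.6, 3.9]
eef_pos: [0.6101, 0.0691, 0.0079]
force: [1.1, -9.0, 4.7]
eef_pos: [0.6101, 0.0691, 0.0079]
force: [0.2, -9.8, 5.7]
eef_pos: [0.6101, 0.0691, 0.008]
force: [1.2, -10.9, 5.0]
t 17.05 world [0.6101 0.0691 0.008 ] plate [47.7 -6.7] z 8.0 yaw rel plate 1.5670 tilt [ 0.    -0.008 -1.   ] F [  1.2 -10.9   5. ] open 0.0001 q [ 0.17  0.87 -0.55  1.7   0.63  0.75 -0.54]
```

It's firm against something at the end: the force rises with no movement. I'll back off and verify.

```bash
python3 -m crank '[[[-0.006,0,0],[0,0,0],-1],[[-0.012,0,0],[0,0,0],-1],[[-0.02,0,0],[0,0,0],-1],[[-0.02,0,0],[0,0,0],-1],[[-0.02,0,-0.02],[0,0,0],-1],[[-0.02,0,-0.04],[0,0,0],-1],[[0,0,-0.04],[0,0,0],-1],[[0,0,0],[0,0,0],-1],[[0,0,0],[0,0,0],-1]]' ; python3 - <<'E'
from h import *
where(); s=snap('wrist','w8'); t=snap('top','top8')
d=np.load('plate.npz')
for n,s,z in(('wrist',s,.05),('top',t,.05)):
    hsv=cv2.cvtColor(s['color'],cv2.COLOR_RGB2HSV); m=cv2.inRange(hsv,(105,120,40),(125,255,255))
    if n=='top': m[:175]=0;m[:,:285]=0;m[265:]=0;m[:,385:]=0
    c=max(cv2.findContours(m,0,1)[0],key=cv2.contourArea); c=cv2.convexHull(c)
    e=cv2.fitEllipse(c); p=pt(s,*e[0],.048); print(n,e,(d['R'].T@(p[:2]-d['o'])*1e3).round(1))
    g=cv2.inRange(hsv,(18,60,120),(32,255,255))
a=cv2.imread('pics/w8.png'); b=cv2.resize(cv2.imread('pics/top8.png')[165:275,280:390],(420,420),interpolation=3)
cv2.imwrite('pics/c8.png',cv2.resize(np.hstack([a,b]),(800,343)))
E
```

```text
time: 18.18
eef_pos: [0.6246, -0.0227, 0.1072]
ee_rot: [-2.032, -2.395, 0.002]
force: [-0.7, 0.1, -0.3]
opening: 0.0002
t 18.18 world [ 0.6246 -0.0227  0.1072] plate [ 46.9 -99.7] z 107.2 yaw rel plate 1.5697 tilt [-0.001 -0.    -1.   ] F [-0.7  0.1 -0.3] open 0.0002 q [ 0.37  0.77 -0.65  1.6   0.54  0.96 -0.3 ]
wrist ((293.38299560546875, -34.102291107177734), (147.73846435546875, 212.0114288330078), 2.7107536792755127) [53.1 60.7]
top ((314.9302978515625, 202.62420654296875), (28.27078628540039, 28.765918731689453), 59.732913970947266) [49.5 51.1]
```

View pics/c8.png

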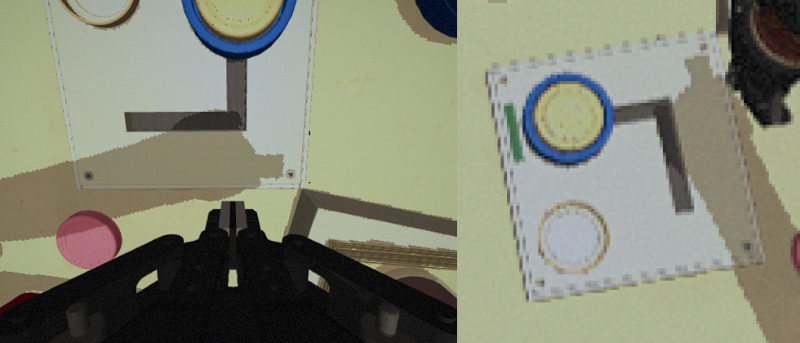

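The top view, right half, shows the shuttle at (568,118) beside the green strip, centred at plate (49.5, 51.1) mm against the nominal (48.5, 50). The lid is concentric, the spare lid is in place, and the hand is clear of everything.

```bash
python3 -c "
from bench import robot; print(robot.hand_in())"
```

```text
the job is handed in; nothing more can be done
None
```

I pushed the shuttle to the corner and then left to the end of the slot with the shut fingertips, backed off, and handed in at about 18 s of the 51 s.

**Stops:** At both the corner and the end, the force rose to 9–11 N with no further movement; sliding took about 2–4 N.

**Last look:** The top camera put the shuttle at plate (49.5, 51.1) mm, against the stop at about (48.5, 50). The lid was centred in its nest and the spare lid looked unmoved. I didn't measure the jar, tape roll, clip box or refractometer again. The hand was clear and in the air.

**Checks that disagreed:**
- **Fingertip offset:** The fingertips stood about 26 mm behind the reported TCP, not 17 mm ahead as stated. My first pass therefore ran just above the lid, with no contact force seen and the shuttle not moved. I corrected the height from the wrist camera's depth.
- **End position:** The tool stopped about 3 mm earlier at the end of the slot than the corner contact predicted. The camera still shows the shuttle home to within 1–2 mm.
- **Wrist camera:** Its last reading, (53, 61) mm, came from a view that cut off the shuttle, so I ignored it.

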